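# Cover the key bowl and open the child-safe oil bottle

### The arm

A 6-joint arm with a two-finger parallel gripper is mounted at the origin on the work surface. World frame = base frame: x ahead of the robot, y to its left, z up, the work surface at z = 0. Lengths are in m, angles in rad, forces in N, time in s.
With the tool pointing down it reaches from about 0.425 to 1.125 m from the base axis. Payload 14.9 kg.
Tool frame: the origin (TCP) lies on the centre line of the jaws, within the pads' length; the fingertips stand 8 mm ahead of it and the grasp point (between the pads) lies 11 mm behind it; z points along the fingers, y is the direction in which the jaws open and shut (so a half turn about z gives the same grasp; the last joint's range is limited). The gripper opens to 91 mm and grips with 3 to 60 N. Pads are 32 mm wide; open, the fingers measure 118 mm over their backs; the gripper's body (76 mm by 178 mm) begins 60 mm behind the grasp point.
Start: joints at [1.228, 0.379, 1.734, -0, 1.028, -0.033], TCP at [0.213, 0.667, 0.222] pointing down, gripper open.
Joint ranges: [-2.77, 2.77], [-0.74, 2.19], [0, 2.66], [-1.06, 4.2], [0.31, 2.87], [-3.08, 3.08]. Speed limits (rad/s): [1.89, 1.89, 2.39, 3.14, 3.14, 3.14].

### API

Orientations are given as [roll, pitch, yaw] about the fixed x, y, z axes, in that order (R = Rz(yaw) Ry(pitch) Rx(roll)).
In Python, from cell import monitor, read_camera, arm gives the robot as it stands.
- The arm moves only by the tool carry_out, never from a script. Its argument "increments" is a list of rows, each an object of numbers: "tx", "ty", "tz": the shift along the tool's x, y, z in cm; "wx", "wy", "wz": the turn, a rotation vector about the tool's x, y, z in degrees; "gripper": the opening, from 0 (shut) to 1 (fully open). In form: [{"tx": .., "ty": .., "tz": .., "wx": .., "wy": .., "wz": .., "gripper": ..}, ...]. A call has 1 to 8 rows; each row shifts and turns the commanded pose from where the row before left it, along the tool's axes as they then stand; what a row does not reach is not made up. A row lasts 1/12 s, in which the tool goes at most 41.7 mm and 7.16 degrees, less where a joint would pass 70% of its speed; a pose out of reach is approached as far as the arm can. A call is refused whole if a number of a shift passes 4.17 or a number of a turn 7.16, either way. A call with a gripper value outside its range is refused whole. The fingers move at their own pace and stop on an object; the grip force is fixed at half the most. Time passes only in rows, so rows that do not move let the fingers close. It gives the time, the measured TCP pose, the force and the opening at its end, in the units of the state.
- monitor.state(): the state, without advancing time (a new reading comes with each control period).
- read_camera(name): name is "scene" or "top" or "wrist"; returns a dict with "image" (400x640x3 uint8, blue, green, red), "depth" (400x640 float32, m along the optical axis (not along the pixel's ray), 0 where there is no reading), "fov_y" (degrees; the focal length in pixels is half the picture's height over the tangent of half this angle, whatever the lens; pixels are square), "cx", "cy" (the principal point, pixels), "rvec" (rotation vector, rad) and "tvec" (3), from world to camera coordinates, as OpenCV has them. Camera axes: x right, y down, z forward; pixel columns grow to the right and rows downward; lengths in m; the calibration is good to about 2 mm. A picture is of the moment at which its call begins.
- arm.hand_in(): hands the job in, once; it reports no verdict.
The state is a dict: "clock": time; "joints": joint angles; "joint_vel": joint speeds; "joint_torque": joint torques, N m; "tcp_pos": TCP position; "orientation": TCP orientation; "contact_force": force on the tool from outside, world axes, zero at the start; "ft_torque": the same for the moment, N m; "opening": opening from 0.0 (shut) to 1.0 (fully open).
Only numpy, scipy, OpenCV 4.12 (cv2) and the standard library are available. Lean on these libraries where they do the work, as an engineer would, in place of code of your own. Each camera call takes 0.05 s, during which the arm holds its last target. There are 200 camera calls.

### The job

The teak console is about to be oiled: first set the porcelain lid gently on the bowl of keys, so that it sits seated and level and nothing can drip on the keys, and let go of it. Then open the oil bottle standing on the console: press its child-safe cap down, keep it pressed while you turn it anticlockwise (seen from above) about a sixth of a turn, and lift it off. Finish still holding the cap in the gripper, level and straight above the open bottle, some 6 cm clear of its mouth, with the bottle left standing and nothing else on the console disturbed.

Things in the scene. Friction and masses are not known exactly. Their poses are not given: they have to be found in the camera images.
- bowl: Shallow round white porcelain bowl, loose, 0.38 kg, holding two keys on a steel ring. Rim 132 mm across outside (wall 4.5 mm, mouth 122 mm), 42 mm high, foot 84 mm across. Origin: centre of its underside; z up.
- lid: The bowl's round white porcelain lid, loose, about 0.2 kg, lying right side up on the console: a disc 140 mm across, 6 mm thick, under it a locating step 106 mm across and 5 mm deep that drops inside the bowl's mouth, on top a central knob. Origin: centre of the step's underside (disc 5 to 11 mm above it); seated on the rim it is 37 mm above the bowl's origin. z up; alike at every yaw.
- lid_knob (a point): Centre of the top of the lid's upright round knob, 24 mm in diameter and 26 mm high above the disc (37 mm above the lid's origin).
- bottle: White plastic oil bottle, loose, about 0.45 kg, upright, cap on. Body 82 mm across up to 58 mm, then a shoulder sloping in to the neck at 78 mm; neck 34 mm across, three hooks on it under the cap. Origin: centre of its underside; z up along the axis of neck and cap. It is kept from moving or turning only by its weight, friction and the press on the cap.
- mouth (a point): Centre of the bottle's mouth, 113 mm above the bottle's origin (hidden inside the cap at the start).
- cap: The bottle's black ribbed push-and-turn cap, 30 g, 52 mm in diameter, 27.5 mm high, an open-bottomed cup with three inner lugs. Origin: centre of its lower edge, 96 mm above the bottle's origin while locked; z up. Locked, its lugs sit in notches under the neck's hooks, held up by a spring liner: unpressed it has 4 degrees of play, then the bottle turns or lifts with it.
- cap_top (a point): Centre of the cap's top, 27.5 mm above the cap's origin. Any grip across the cap's side will do. Pressed, the cap starts down at about 6 N, is clear of the notches 3 mm down (10.5 N), stops at 5 mm (13.5 N). Keep it down and turn anticlockwise seen from above (up to 0.2 N m): it lifts straight off between about 33 and 88 degrees from the locked start, and meets a stop near 91.
- keys: Two keys on a steel ring, flat in the bowl, about 65 mm across and 5 mm high; origin near the middle of the bunch's underside. They stay in the bowl.
- jar: Bystander: clear glass jar with a steel screw-top lid, 80 mm across, 109 mm high. Origin: centre of its underside.
- remote: Bystander: grey plastic gate remote, 64 x 36 x 14 mm, long along its x. Origin: centre of its underside.
- phone_stand: Bystander: wooden phone stand, 85 x 70 mm foot with a sloping back, 105 mm high. Origin: centre of its underside.
- sunglasses: Bystander: folded sunglasses standing on the rims of the lenses, 132 mm long along its y, 35 mm deep, 46 mm high. Origin: middle of its underside.
- candle: Bystander: candle in a glass tumbler, 72 mm across, 70 mm high. Origin: centre of its underside.
- oil_brush: Bystander: flat brush lying down, 176 mm long along its x, 50 mm wide, 15 mm high. Origin: about the middle of its underside.
- glasses_case: Bystander: hard black spectacle case, 62 x 158 x 42 mm, long along its y. Origin: centre of its underside.
Things that resemble listed ones, but are neither listed nor needed, are in the scene too. Leave any yellow look-alike of the bottle alone.

How it is judged:
On the way, in this order (a step that is already met when the one before it is completed fails the run):
1. the lid sits seated and level on the bowl and is let go (horizontal distance between lid and bowl below 0.01 m and z of lid in the frame of bowl between 0.034 and 0.039 m and angle between lid's own z axis and vertical below 0.035 rad and contact force between the fingers and lid below 0.05 N and linear speed of lid below 0.02 m/s), for 0.3 s.
2. the cap is pressed down on the standing bottle (z of cap in the frame of bottle below 0.094 m and horizontal distance between cap and bottle below 0.006 m and height (world z) of bottle below 0.004 m and contact force between the fingers and cap above 1 N), for 0.05 s.
3. the cap is off, held by the fingers above the standing bottle (z of cap in the frame of bottle above 0.125 m and contact force between the fingers and cap above 1 N and height (world z) of bottle below 0.004 m and angle between bottle's own z axis and vertical below 0.04 rad), for 0.2 s.
At the end, for the whole second after the job is handed in: Lid at rest on the bowl, within 10 mm of centre and 2 degrees of level, untouched; keys in the bowl; bottle upright on the console; cap held still by the fingers, clear of the bottle, its lower edge 30 to 150 mm above the mouth, within 30 mm of the bottle's axis and 11 degrees of level (all of step 1 and height (world z) of each of bottle, bowl below 0.004 m and angle between bottle's own z axis and vertical below 0.04 rad and horizontal distance between keys and bowl below 0.05 m and z of keys in the frame of bowl below 0.03 m and linear speed of bottle below 0.02 m/s and z of cap in the frame of bottle between 0.143 and 0.263 m and horizontal distance between cap and bottle below 0.03 m and angle between cap's own z axis and vertical below 0.2 rad and contact force between the fingers and cap above 1 N and contact force between cap and bottle below 0.05 N and linear speed of cap below 0.03 m/s); the arm keeps its last pose, push and grip.
It fails at once if the lid is dropped (falls freely, from about 10 mm or more) (contact force between the fingers and lid below 0.01 N and linear speed of lid above 0.4 m/s).
It fails at once if the bottle is knocked over (angle between bottle's own z axis and vertical above 0.5 rad).
It fails at once if the bowl is shoved more than 40 mm (distance of bowl from where it was at the start of the episode above 0.04 m).
It fails at once if a bystander is moved more than 30 mm (distance of any of jar, remote, phone_stand, sunglasses, candle, oil_brush, glasses_case from where it was at the start of the episode above 0.03 m).
It also fails if it takes over 51 s, if anything falls off the work surface, if the arm or the gripper's body presses on something with over 40 N, if the wrist force passes 120 N, or if a joint passes its speed limit or range.

## Working session

There is one attempt and no reset: what is moved stays moved. The work goes in short steps, Python scripts to look and compute and a tool call to move; the robot and the scene stay as the last step left them, time stands still between calls to the robot, and variables do not carry over. Pictures are saved under pics/ and viewed, about 8 in all and at most 12, crops included, and the job is handed in when it is done.

Besides the shell and the picture viewer there is one more tool, called after "Request:" by a JSON object that holds its "fn" and its "kwargs". carry_out: Moves the arm, as the interface text tells. Its arguments: {"type":"object","properties":{"increments":{"type":"array"}},"required":["increments"]}

```bash
mkdir -p pics; ls
cat > h.py <<'E'
import numpy as np, cv2
from cell import monitor, read_camera, arm
def cam(n):
    c=read_camera(n); c['R']=cv2.Rodrigues(np.array(c['rvec'],float))[0]; c['t']=np.array(c['tvec'],float).ravel()
    c['f']=200/np.tan(np.radians(c['fov_y'])/2); c['o']=-c['R'].T@c['t']; return c
def cloud(c):
    d=c['depth']; v,u=np.mgrid[0:400,0:640]
    P=np.stack([(u-c['cx'])/c['f']*d,(v-c['cy'])/c['f']*d,d],-1)
    W=(P-c['t'])@c['R']; W[d==0]=np.nan; return W
def ray(c,u,v,z):
    r=c['R'].T@np.array([(u-c['cx'])/c['f'],(v-c['cy'])/c['f'],1]); return c['o']+r*(z-c['o'][2])/r[2]
E
python3 - <<'E'
from h import *
import pickle
S={n:cam(n) for n in('scene','top')}
pickle.dump(S,open('s.pkl','wb'))
for n,c in S.items():
    cv2.imwrite(f'pics/{n}0.png',c['image']); print(n,c['o'],c['f'],np.isfinite(cloud(c)[...,0]).mean())
print(monitor.state())
E
```

```text
pics
scene [ 1.33883684 -0.12733271  0.77702409] 394.5879574096967 0.99609765625
top [0.3922456  0.00139518 0.99735426] 399.66161579153123 0.9959609375
{'clock': 0.1, 'joints': array([ 1.22771610e+00,  3.79322295e-01,  1.73473101e+00,  4.59900044e-06,
        1.02849751e+00, -3.32511510e-02]), 'joint_vel': array([ 0.00072031, -0.00222271, -0.00024839,  0.00194269, -0.00157625,
        0.00030015]), 'joint_torque': array([-2.88894953e-03, -7.65032744e+01, -4.35296345e+01,  6.51262561e-02,
        3.96881264e-02, -1.35379724e-05]), 'tcp_pos': array([0.2132812 , 0.66634927, 0.22137322]), 'orientation': array([-3.14063516e+00, -3.57886495e-05,  2.83176119e+00]), 'contact_force': array([-0.18398832,  1.19409454,  0.22037082]), 'ft_torque': array([ 0.01061896, -0.04657139,  0.06006514]), 'opening': 1.0025814660975152}
```

View pics/scene0.png

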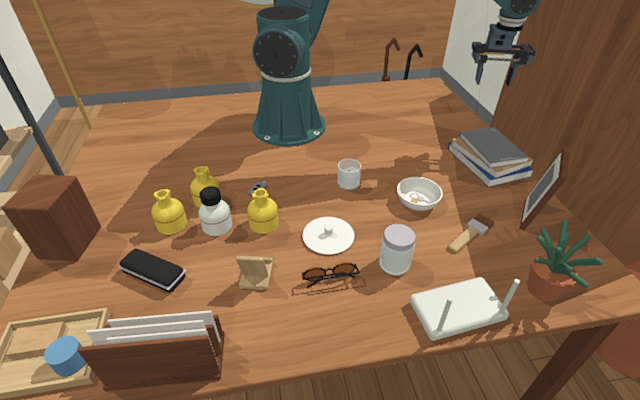

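View pics/top0.png

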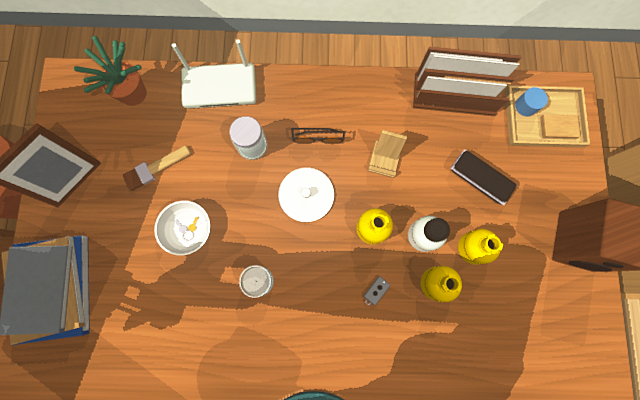

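The lid is at scene (328,235) / top (306,194), the bowl with keys at scene (419,193) / top (182,227), and the white bottle with black cap at scene (213,212) / top (430,232). Possible mix-ups:
- Bottle: the yellow bottles at top (375,226), (481,246) and (441,284).
- Lid: the jar lid at top (246,135).
- Bowl: the candle at top (256,281).

I choose the white disc with the knob, the bowl with keys in it, and the white bottle with the black cap.

Run:
```python
from h import *
import pickle
S=pickle.load(open('s.pkl','rb')); c=S['top']; W=cloud(c); H=cv2.cvtColor(c['image'],cv2.COLOR_BGR2HSV)
def blob(seed,mask,z):
    n,l,s,ce=cv2.connectedComponentsWithStats(mask.astype('uint8')); i=l[seed[1],seed[0]]
    if i==0: print('none',seed,H[seed[1],seed[0]]); return
    m=(l==i).astype('uint8'); k,_=cv2.findContours(m,0,2); k=max(k,key=cv2.contourArea); k=cv2.convexHull(k)
    e=cv2.fitEllipse(k); p=ray(c,*e[0],z); d=np.linalg.norm(c['o']-p)
    print(seed,'ell',np.round(e[0],1),'pos',p.round(4),'diam mm',np.round(np.array(e[1])/c['f']*(c['o'][2]-z)*1000,1),'z med',np.nanmedian(W[m>0][:,2]).round(4))
wh=(H[...,1]<70)&(H[...,2]>120)
z=W[...,2]
blob((290,194),wh&(z>.004),.011)
blob((160,227),wh&(z>.004),.042)
blob((162,227),(z>.036)&(z<.05),.042)
blob((436,228),(H[...,2]<75)&(z>.1),.1235)
blob((375,219),z>.09,.113)
blob((485,241),z>.09,.113);blob((445,281),z>.09,.113)
# knob
print('knob px',ray(c,306,192,.037))
for s in[(375,222),(481,246),(441,284),(246,135),(256,281),(388,150),(376,291),(306,188)]:
    p=W[s[1]-22:s[1]+22,s[0]-22:s[0]+22].reshape(-1,3); q=p[p[:,2]>.02]; print(s,'top z',np.nanmax(q[:,2]).round(3),'x',np.nanpercentile(q[:,0],[2,98]).round(3),'y',np.nanpercentile(q[:,1],[2,98]).round(3))
k=W[170:215,285:330].reshape(-1,3);k=k[k[:,2]>.03];print('knob',len(k),k.mean(0),k.max(0),k.min(0))
# crop
cv2.imwrite('pics/crop.png',cv2.resize(np.hstack([S['scene']['image'][170:270,150:290],S['scene']['image'][170:270,290:450]]),None,fx=2.6,fy=2.6,interpolation=2))
```

```text
(290, 194) ell [306.2 194.6] pos [0.6022 0.0317 0.011 ] diam mm [132.5 135.7] z med 0.0115
(160, 227) ell [182.2 227.8] pos [0.508  0.3242 0.042 ] diam mm [125.8 135.4] z med 0.0126
none (162, 227) [ 22  35 189]
(436, 228) ell [436.4 229.5] pos [ 0.5058 -0.2614  0.1235] diam mm [49.9 55.6] z med 0.1245
none (375, 219) [161  56  50]
(485, 241) ell [491.8 243.8] pos [ 0.4778 -0.3872  0.113 ] diam mm [38.6 45.7] z med 0.1117
(445, 281) ell [451.  284.2] pos [ 0.3882 -0.292   0.113 ] diam mm [41.8 46.5] z med 0.1117
knob px [0.6032572 0.0314966 0.037    ]
(375, 222) top z 0.118 x [0.483 0.556] y [-0.171 -0.097]
(481, 246) top z 0.118 x [0.44  0.514] y [-0.414 -0.349]
(441, 284) top z 0.118 x [0.352 0.426] y [-0.325 -0.253]
(246, 135) top z 0.114 x [0.692 0.762] y [0.137 0.207]
(256, 281) top z 0.076 x [0.354 0.419] y [0.106 0.173]
(388, 150) top z 0.107 x [0.666 0.738] y [-0.201 -0.134]
(376, 291) top z 0.021 x [0.366 0.366] y [-0.139 -0.139]
(306, 188) top z 0.041 x [0.593 0.614] y [0.022 0.041]
knob 71 [0.60292578 0.03162011 0.03723516] [0.6140638  0.04154324 0.04111649] [0.5921447  0.02150058 0.03004948]
```

View pics/crop.png

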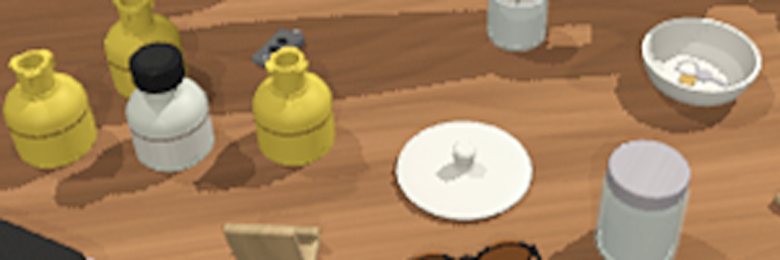

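The crop confirms the three choices: plain disc with knob, bowl holding the keys, and black ribbed cap on the white body. Next I align the yaw to the world axes and travel.

Request:
{"fn": "carry_out", "kwargs": {"increments": [{"wz": -5.92},{"wz": -5.92},{"wz": -5.92},{"tx": -2.05,"ty": -3.34},{"tx": -2.05,"ty": -3.34},{"tx": -2.05,"ty": -3.34},{"tx": -2.05,"ty": -3.34},{"tx": -2.05,"ty": -3.34}]}}

```text
invalid input
```

Request:
{"fn": "carry_out", "kwargs": {"increments": [{"tx": -2.05,"ty": -3.34},{"tx": -2.05,"ty": -3.34},{"tx": -2.05,"ty": -3.34},{"tx": -2.05,"ty": -3.34},{"tx": -2.05,"ty": -2.5},{"tx": -2.05},{},{}]}}

```text
invalid input
```

Run:
```python
from h import *
import pickle
c=cam('wrist'); pickle.dump(c,open('w1.pkl','wb')); cv2.imwrite('pics/w1.png',c['image']); s=monitor.state(); print(s['tcp_pos'],s['orientation'],c['o'],c['f'])
```

```text
[0.21330691 0.66640419 0.22144932] [-3.14077867e+00 -2.79166096e-05  2.83179729e+00] [0.13939504 0.69075881 0.3845693 ] 275.66491578850406
```

View pics/w1.png

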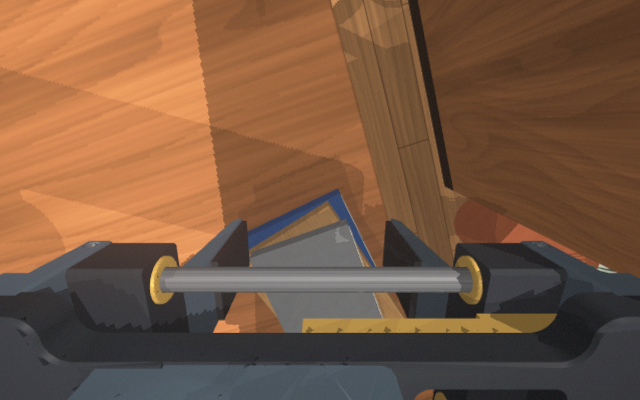

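The moves were refused, probably because every key is needed. The picture, still taken from the start pose, shows the fingers at about (230,240) and (405,240), with books below.

Request:
{"fn": "carry_out", "kwargs": {"increments": [{"tx": 0,"ty": 0,"tz": 0,"wx": 0,"wy": 0,"wz": -5.92,"gripper": 1},{"tx": 0,"ty": 0,"tz": 0,"wx": 0,"wy": 0,"wz": -5.92,"gripper": 1},{"tx": 0,"ty": 0,"tz": 0,"wx": 0,"wy": 0,"wz": -5.92,"gripper": 1},{"tx": -2.05,"ty": -3.34,"tz": 0,"wx": 0,"wy": 0,"wz": 0,"gripper": 1},{"tx": -2.05,"ty": -3.34,"tz": 0,"wx": 0,"wy": 0,"wz": 0,"gripper": 1},{"tx": -2.05,"ty": -3.34,"tz": 0,"wx": 0,"wy": 0,"wz": 0,"gripper": 1},{"tx": -2.05,"ty": -3.34,"tz": 0,"wx": 0,"wy": 0,"wz": 0,"gripper": 1},{"tx": -2.05,"ty": -3.34,"tz": 0,"wx": 0,"wy": 0,"wz": 0,"gripper": 1}]}}

```text
clock: 0.82
tcp_pos: [0.3164, 0.498, 0.2217]
orientation: [-3.141, -0.0, -3.141]
contact_force: [0.7, 1.0, 0.2]
opening: 1.0
```

Request:
{"fn": "carry_out", "kwargs": {"increments": [{"tx": -3.0,"ty": -2.5,"tz": 0,"wx": 0,"wy": 0,"wz": 0,"gripper": 1},{"tx": -3.0,"ty": -2.5,"tz": 0,"wx": 0,"wy": 0,"wz": 0,"gripper": 1},{"tx": -3.0,"ty": -2.5,"tz": 0,"wx": 0,"wy": 0,"wz": 0,"gripper": 1},{"tx": -3.0,"ty": -2.5,"tz": 0,"wx": 0,"wy": 0,"wz": 0,"gripper": 1},{"tx": -3.0,"ty": -2.5,"tz": 0,"wx": 0,"wy": 0,"wz": 0,"gripper": 1},{"tx": -3.0,"ty": -2.5,"tz": 0,"wx": 0,"wy": 0,"wz": 0,"gripper": 1},{"tx": 0,"ty": 0,"tz": 0,"wx": 0,"wy": 0,"wz": 0,"gripper": 1},{"tx": 0,"ty": 0,"tz": 0,"wx": 0,"wy": 0,"wz": 0,"gripper": 1}]}}

```text
clock: 1.48
tcp_pos: [0.4971, 0.3484, 0.2217]
orientation: [-3.141, -0.0, 3.139]
contact_force: [-0.7, -0.1, 0.7]
opening: 1.002
```

Run:
```python
from h import *
import pickle
c=cam('wrist'); pickle.dump(c,open('w1.pkl','wb')); cv2.imwrite('pics/w1b.png',c['image']); s=monitor.state(); print(s['tcp_pos'],c['o'],c['R'].T@[0,0,1])
```

```text
[0.49603263 0.34929268 0.22164912] [0.41941387 0.34913791 0.38493086] [ 2.75605536e-01 -3.46453642e-04 -9.61270757e-01]
```

View pics/w1b.png

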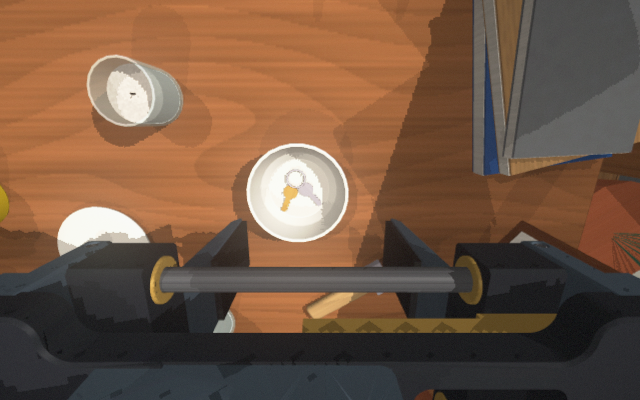

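The bowl is fully visible, its rim spanning about u 247–348, v 143–242, with the keys lying flat inside. I measure the rim by casting rays to z=0.042.

```bash
cat >> h.py <<'E'
def rim(c,mask,seed,z):
    n,l=cv2.connectedComponents(mask.astype('uint8')); m=(l==l[seed[1],seed[0]]).astype('uint8')
    k=max(cv2.findContours(m,0,1)[0],key=cv2.contourArea); k=cv2.convexHull(k).reshape(-1,2)
    P=np.array([ray(c,u,v,z)[:2] for u,v in k]); (x,y),r=cv2.minEnclosingCircle((P*1e3).astype('float32'))
    A=np.c_[2*P,np.ones(len(P))]; s=np.linalg.lstsq(A,(P**2).sum(1),rcond=None)[0]; R=np.sqrt(s[2]+s[0]**2+s[1]**2)
    print('px',k.min(0),k.max(0),'fit',s[:2].round(4),'diam',(2*R).round(4),'encl',x,y,2*r,'resid',np.abs(np.hypot(*(P-s[:2]).T)-R).max().round(4))
E
python3 - <<'E'
from h import *
import pickle
c=pickle.load(open('w1.pkl','rb'));H=cv2.cvtColor(c['image'],cv2.COLOR_BGR2HSV)
m=(H[...,1]<80)&(H[...,2]>100); m[:, :200]=0; m[245:]=0
rim(c,m,(252,192),.042)
W=cloud(c); q=W[135:250,240:355].reshape(-1,3); q=q[(q[:,2]>.038)&(q[:,2]<.047)]; print(len(q),(q.max(0)+q.min(0))/2,np.ptp(q,0))
E
```

```text
px [246 143] [348 241] fit [0.5091 0.3251] diam 0.1315 encl 509.2392272949219 325.22772216796875 132.12799072265625 resid 0.0004
1299 [0.50930027 0.32453605 0.04154135] [0.12898326 0.12975134 0.00706916]
```

The bowl centre is (0.509, 0.325) with diameter 131.5 mm, which matches the given 132 mm. On to the lid.

Request:
{"fn": "carry_out", "kwargs": {"increments": [{"tx": -1.2,"ty": -3.95,"tz": 0,"wx": 0,"wy": 0,"wz": 0,"gripper": 1},{"tx": -1.2,"ty": -3.95,"tz": 0,"wx": 0,"wy": 0,"wz": 0,"gripper": 1},{"tx": -1.2,"ty": -3.95,"tz": 0,"wx": 0,"wy": 0,"wz": 0,"gripper": 1},{"tx": -1.2,"ty": -3.95,"tz": 0,"wx": 0,"wy": 0,"wz": 0,"gripper": 1},{"tx": -1.2,"ty": -3.95,"tz": 0,"wx": 0,"wy": 0,"wz": 0,"gripper": 1},{"tx": -1.2,"ty": -3.95,"tz": 0,"wx": 0,"wy": 0,"wz": 0,"gripper": 1},{"tx": -1.2,"ty": -3.95,"tz": 0,"wx": 0,"wy": 0,"wz": 0,"gripper": 1},{"tx": -1.2,"ty": -3.95,"tz": 0,"wx": 0,"wy": 0,"wz": 0,"gripper": 1}]}}

```text
clock: 2.2
tcp_pos: [0.5918, 0.0332, 0.222]
orientation: [3.141, -0.0, -3.14]
contact_force: [0.4, -0.2, 0.2]
opening: 1.0
```

Request:
{"fn": "carry_out", "kwargs": {"increments": [{"tx": 0,"ty": 0,"tz": 2,"wx": 0,"wy": 0,"wz": 0,"gripper": 0.7},{"tx": 0,"ty": 0,"tz": 2,"wx": 0,"wy": 0,"wz": 0,"gripper": 0.7},{"tx": 0,"ty": 0,"tz": 0,"wx": 0,"wy": 0,"wz": 0,"gripper": 0.7},{"tx": 0,"ty": 0,"tz": 0,"wx": 0,"wy": 0,"wz": 0,"gripper": 0.7}]}}

```text
clock: 2.53
tcp_pos: [0.5911, 0.0348, 0.1814]
orientation: [3.142, -0.002, -3.14]
contact_force: [0.7, -0.7, 0.7]
opening: 0.737
```

Run:
```python
from h import *
import pickle
c=cam('wrist'); pickle.dump(c,open('w2.pkl','wb'));cv2.imwrite('pics/w2.png',c['image']); s=monitor.state(); print(s['tcp_pos'],s['orientation'],s['opening'],c['o'])
W=cloud(c); v,u=np.mgrid[0:400,0:640]
near=(np.hypot(W[...,0]-.603,W[...,1]-.032)<.09)
k=near&(W[...,2]>.030)&(W[...,2]<.042); k[240:]=0
q=W[k]; print('knob',k.sum(),q.mean(0),q.min(0),q.max(0))
d=near&(W[...,2]>.006)&(W[...,2]<.05); d[240:]=0; print(d.sum(),W[d].min(0),W[d].max(0))
rim(c,d,tuple(np.argwhere(d)[len(np.argwhere(d))//3][::-1]),.011)
```

```text
[0.59182496 0.0348806  0.18238228] [ 3.14153409e+00 -4.52111934e-04 -3.13997331e+00] 0.7141581702352494 [0.51379756 0.03514656 0.34475766]
knob 312 [0.60330147 0.03232759 0.03654515] [0.59244522 0.0204652  0.03032801] [0.61517755 0.04406721 0.03916223]
8887 [ 0.53580784 -0.03741788  0.00616521] [0.66162911 0.1020525  0.03916223]
px [258 142] [368 239] fit [0.6038 0.0322] diam 0.138 encl 603.7655029296875 32.24787139892578 138.35882568359375 resid 0.0004
```

View pics/w2.png

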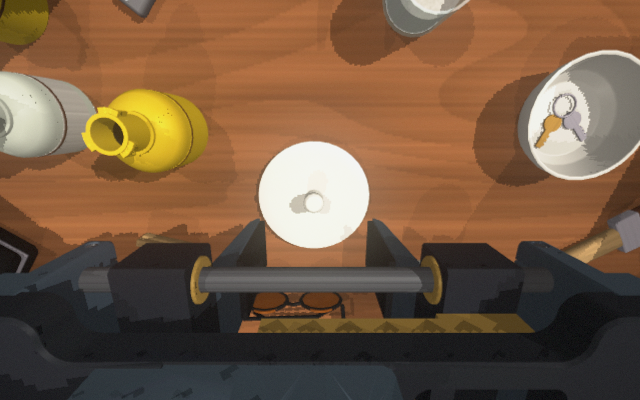

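The knob appears at (314,201) on the intact disc, centred at (0.6035, 0.032). I centre the tool over it and descend to TCP z ≈ 0.025.

Request:
{"fn": "carry_out", "kwargs": {"increments": [{"tx": -1.2,"ty": -0.26,"tz": 2,"wx": 0,"wy": 0,"wz": 0,"gripper": 0.7},{"tx": 0,"ty": 0,"tz": 3,"wx": 0,"wy": 0,"wz": 0,"gripper": 0.7},{"tx": 0,"ty": 0,"tz": 3,"wx": 0,"wy": 0,"wz": 0,"gripper": 0.7},{"tx": 0,"ty": 0,"tz": 3,"wx": 0,"wy": 0,"wz": 0,"gripper": 0.7},{"tx": 0,"ty": 0,"tz": 2,"wx": 0,"wy": 0,"wz": 0,"gripper": 0.6},{"tx": 0,"ty": 0,"tz": 1,"wx": 0,"wy": 0,"wz": 0,"gripper": 0.6},{"tx": 0,"ty": 0,"tz": 0,"wx": 0,"wy": 0,"wz": 0,"gripper": 0.6},{"tx": 0,"ty": 0,"tz": 0,"wx": 0,"wy": 0,"wz": 0,"gripper": 0.6}]}}

```text
clock: 3.25
tcp_pos: [0.6047, 0.0317, 0.0431]
orientation: [3.142, 0.001, -3.141]
contact_force: [-0.0, -0.8, 1.2]
opening: 0.6
```

Request:
{"fn": "carry_out", "kwargs": {"increments": [{"tx": 0,"ty": 0,"tz": 1,"wx": 0,"wy": 0,"wz": 0,"gripper": 0.6},{"tx": 0,"ty": 0,"tz": 0.8,"wx": 0,"wy": 0,"wz": 0,"gripper": 0.45},{"tx": 0,"ty": 0,"tz": 0,"wx": 0,"wy": 0,"wz": 0,"gripper": 0.35},{"tx": 0,"ty": 0,"tz": 0,"wx": 0,"wy": 0,"wz": 0,"gripper": 0.2},{"tx": 0,"ty": 0,"tz": 0,"wx": 0,"wy": 0,"wz": 0,"gripper": 0},{"tx": 0,"ty": 0,"tz": 0,"wx": 0,"wy": 0,"wz": 0,"gripper": 0},{"tx": 0,"ty": 0,"tz": 0,"wx": 0,"wy": 0,"wz": 0,"gripper": 0},{"tx": 0,"ty": 0,"tz": 0,"wx": 0,"wy": 0,"wz": 0,"gripper": 0}]}}

```text
clock: 3.92
tcp_pos: [0.6043, 0.0311, 0.0243]
orientation: [-3.142, 0.0, -3.141]
contact_force: [-0.2, 1.2, 3.0]
opening: 0.257
```

The knob is gripped (0.257 × 91 ≈ 23.4 mm). Now I lift it slowly and carry it.

Request:
{"fn": "carry_out", "kwargs": {"increments": [{"tx": 0,"ty": 0,"tz": -0.5,"wx": 0,"wy": 0,"wz": 0,"gripper": 0},{"tx": 0,"ty": 0,"tz": -1,"wx": 0,"wy": 0,"wz": 0,"gripper": 0},{"tx": 0,"ty": 0,"tz": -1.5,"wx": 0,"wy": 0,"wz": 0,"gripper": 0},{"tx": 0,"ty": 0,"tz": -2,"wx": 0,"wy": 0,"wz": 0,"gripper": 0},{"tx": 0,"ty": 0,"tz": -2,"wx": 0,"wy": 0,"wz": 0,"gripper": 0},{"tx": 0,"ty": 0,"tz": -1.5,"wx": 0,"wy": 0,"wz": 0,"gripper": 0},{"tx": 0,"ty": 0,"tz": -1.5,"wx": 0,"wy": 0,"wz": 0,"gripper": 0},{"tx": 0.3,"ty": 1,"tz": 0,"wx": 0,"wy": 0,"wz": 0,"gripper": 0}]}}

```text
clock: 4.58
tcp_pos: [0.603, 0.0406, 0.1276]
orientation: [-3.142, 0.005, 3.141]
contact_force: [1.7, -0.4, -1.0]
opening: 0.257
```

Request:
{"fn": "carry_out", "kwargs": {"increments": [{"tx": 0.7,"ty": 2,"tz": 0,"wx": 0,"wy": 0,"wz": 0,"gripper": 0},{"tx": 0.9,"ty": 3,"tz": 0,"wx": 0,"wy": 0,"wz": 0,"gripper": 0},{"tx": 1,"ty": 3,"tz": 0,"wx": 0,"wy": 0,"wz": 0,"gripper": 0},{"tx": 1,"ty": 3,"tz": 0,"wx": 0,"wy": 0,"wz": 0,"gripper": 0},{"tx": 1,"ty": 3,"tz": 0,"wx": 0,"wy": 0,"wz": 0,"gripper": 0},{"tx": 1,"ty": 3,"tz": 0,"wx": 0,"wy": 0,"wz": 0,"gripper": 0},{"tx": 1,"ty": 3,"tz": 0,"wx": 0,"wy": 0,"wz": 0,"gripper": 0},{"tx": 1,"ty": 3,"tz": 0,"wx": 0,"wy": 0,"wz": 0,"gripper": 0}]}}

```text
clock: 5.25
tcp_pos: [0.5234, 0.2729, 0.1235]
orientation: [-3.141, -0.001, -3.141]
contact_force: [1.6, 0.4, -2.6]
opening: 0.254
```

Request:
{"fn": "carry_out", "kwargs": {"increments": [{"tx": 0.8,"ty": 2.5,"tz": 0,"wx": 0,"wy": 0,"wz": 0,"gripper": 0},{"tx": 0.6,"ty": 1.8,"tz": 0,"wx": 0,"wy": 0,"wz": 0,"gripper": 0},{"tx": 0.2,"ty": 1.1,"tz": 0,"wx": 0,"wy": 0,"wz": 0,"gripper": 0},{"tx": 0,"ty": 0,"tz": 0,"wx": 0,"wy": 0,"wz": 0,"gripper": 0},{"tx": 0,"ty": 0,"tz": 0,"wx": 0,"wy": 0,"wz": 0,"gripper": 0},{"tx": 0,"ty": 0,"tz": 0,"wx": 0,"wy": 0,"wz": 0,"gripper": 0}]}}

```text
clock: 5.75
tcp_pos: [0.509, 0.3244, 0.1237]
orientation: [-3.141, -0.0, 3.141]
contact_force: [0.7, -0.1, -1.8]
opening: 0.255
```

Run:
```python
from h import *
import pickle
c=cam('wrist'); pickle.dump(c,open('w3.pkl','wb'));cv2.imwrite('pics/w3.png',c['image']); s=monitor.state(); print(s['tcp_pos'],s['orientation'],s['opening'],s['contact_force'],s['ft_torque'])
W=cloud(c)
T=s['tcp_pos']
near=(np.hypot(W[...,0]-T[0],W[...,1]-T[1])<.08)&(W[...,2]>.09)&(W[...,2]<.13); near[:, :10]=0; near[245:]=0
q=W[near]; print(len(q)); m=np.median(q[:,2]); q=q[abs(q[:,2]-m)<.008]
A=np.c_[q[:,:2]-T[:2],np.ones(len(q))]; print('plane',np.linalg.lstsq(A,q[:,2],rcond=None)[0])
```

```text
[0.50912301 0.32419218 0.12374812] [-3.14127953e+00 -3.43271387e-04  3.14087384e+00] 0.25725391306608286 [ 0.23712263 -0.73885266 -1.72668193] [ 0.00724411 -0.0002461  -0.01279653]
16449
plane [0.02394941 0.00053639 0.11107946]
```

View pics/w3.png

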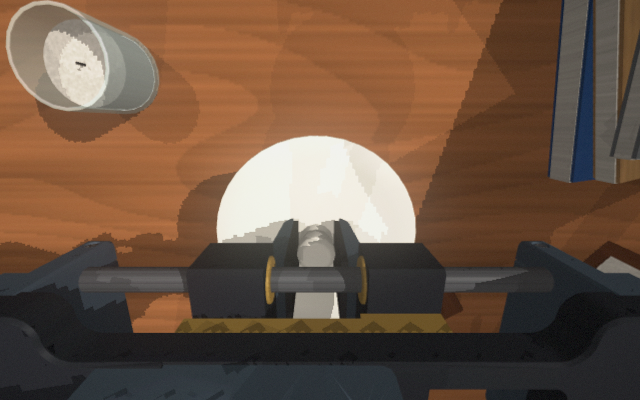

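The lid hangs nearly level at (316,190) in the image, over the bowl and with the knob between the jaws. It should seat at TCP z ≈ 0.061. I lower it.

Request:
{"fn": "carry_out", "kwargs": {"increments": [{"tx": 0,"ty": 0.08,"tz": 1.2,"wx": 0,"wy": 0,"wz": 0,"gripper": 0},{"tx": 0,"ty": 0,"tz": 1.2,"wx": 0,"wy": 0,"wz": 0,"gripper": 0},{"tx": 0,"ty": 0,"tz": 1.2,"wx": 0,"wy": 0,"wz": 0,"gripper": 0},{"tx": 0,"ty": 0,"tz": 0.8,"wx": 0,"wy": 0,"wz": 0,"gripper": 0},{"tx": 0,"ty": 0,"tz": 0.6,"wx": 0,"wy": 0,"wz": 0,"gripper": 0},{"tx": 0,"ty": 0,"tz": 0.5,"wx": 0,"wy": 0,"wz": 0,"gripper": 0},{"tx": 0,"ty": 0,"tz": 0.3,"wx": 0,"wy": 0,"wz": 0,"gripper": 0},{"tx": 0,"ty": 0,"tz": 0,"wx": 0,"wy": 0,"wz": 0,"gripper": 0}]}}

```text
clock: 6.47
tcp_pos: [0.5088, 0.3258, 0.0653]
orientation: [-3.141, -0.001, -3.141]
contact_force: [-0.8, 0.1, -2.3]
opening: 0.254
```

Request:
{"fn": "carry_out", "kwargs": {"increments": [{"tx": 0,"ty": 0,"tz": 0.15,"wx": 0,"wy": 0,"wz": 0,"gripper": 0},{"tx": 0,"ty": 0,"tz": 0.15,"wx": 0,"wy": 0,"wz": 0,"gripper": 0},{"tx": 0,"ty": 0,"tz": 0.05,"wx": 0,"wy": 0,"wz": 0,"gripper": 0},{"tx": 0,"ty": 0,"tz": 0,"wx": 0,"wy": 0,"wz": 0,"gripper": 0}]}}

```text
clock: 6.8
tcp_pos: [0.509, 0.326, 0.0626]
orientation: [3.141, 0.0, -3.141]
contact_force: [0.2, -0.8, -1.5]
opening: 0.254
```

Request:
{"fn": "carry_out", "kwargs": {"increments": [{"tx": 0,"ty": 0,"tz": 0.08,"wx": 0,"wy": 0,"wz": 0,"gripper": 0},{"tx": 0,"ty": 0,"tz": 0.08,"wx": 0,"wy": 0,"wz": 0,"gripper": 0},{"tx": 0,"ty": 0,"tz": 0,"wx": 0,"wy": 0,"wz": 0,"gripper": 0},{"tx": 0,"ty": 0,"tz": 0,"wx": 0,"wy": 0,"wz": 0,"gripper": 0}]}}

```text
clock: 7.13
tcp_pos: [0.5091, 0.326, 0.0613]
orientation: [3.141, 0.0, -3.141]
contact_force: [-1.9, 0.2, 5.5]
opening: 0.254
```

Contact force has risen to 5.5 N at z 0.0613, exactly the seated height. I release and rise.

Request:
{"fn": "carry_out", "kwargs": {"increments": [{"tx": 0,"ty": 0,"tz": 0,"wx": 0,"wy": 0,"wz": 0,"gripper": 0.3},{"tx": 0,"ty": 0,"tz": 0,"wx": 0,"wy": 0,"wz": 0,"gripper": 0.4},{"tx": 0,"ty": 0,"tz": 0,"wx": 0,"wy": 0,"wz": 0,"gripper": 0.6},{"tx": 0,"ty": 0,"tz": 0,"wx": 0,"wy": 0,"wz": 0,"gripper": 0.6},{"tx": 0,"ty": 0,"tz": 0,"wx": 0,"wy": 0,"wz": 0,"gripper": 0.6},{"tx": 0,"ty": 0,"tz": -1,"wx": 0,"wy": 0,"wz": 0,"gripper": 0.6},{"tx": 0,"ty": 0,"tz": -3,"wx": 0,"wy": 0,"wz": 0,"gripper": 0.6},{"tx": 0,"ty": 0,"tz": -4,"wx": 0,"wy": 0,"wz": 0,"gripper": 0.6}]}}

```text
clock: 7.8
tcp_pos: [0.5074, 0.325, 0.1399]
orientation: [-3.139, -0.004, -3.141]
contact_force: [0.1, 0.7, 0.2]
opening: 0.599
```

Request:
{"fn": "carry_out", "kwargs": {"increments": [{"tx": 0,"ty": 0,"tz": -4,"wx": 0,"wy": 0,"wz": 0,"gripper": 0.8},{"tx": 0,"ty": 0,"tz": -4,"wx": 0,"wy": 0,"wz": 0,"gripper": 0.8},{"tx": 1.5,"ty": 0,"tz": 0,"wx": 0,"wy": 0,"wz": 0,"gripper": 0.8},{"tx": 0,"ty": 0,"tz": 0,"wx": 0,"wy": 0,"wz": 0,"gripper": 0.8},{"tx": 0,"ty": 0,"tz": 0,"wx": 0,"wy": 0,"wz": 0,"gripper": 0.8}]}}

```text
clock: 8.22
tcp_pos: [0.4935, 0.3258, 0.2211]
orientation: [3.141, 0.0, -3.141]
contact_force: [-0.4, 1.0, -0.5]
opening: 0.798
```

Run:
```python
from h import *
import pickle
c=cam('wrist'); pickle.dump(c,open('w4.pkl','wb'));cv2.imwrite('pics/w4.png',c['image']); s=monitor.state(); print(s['tcp_pos'],s['orientation'],s['opening'])
W=cloud(c); n=np.hypot(W[...,0]-.509,W[...,1]-.325)
d=(n<.085)&(W[...,2]>.035)&(W[...,2]<.09); d[240:]=0
r=(n<.065)&(n>.02)&d; r[238:]=0
q=W[r]; print('disc plane',np.linalg.lstsq(np.c_[q[:,:2]-[.509,.325],np.ones(len(q))],q[:,2],rcond=None)[0])
a=np.argwhere(r); rim(c,d,tuple(a[len(a)//3][::-1]),.048)
k=(n<.03)&(W[...,2]>.066)&(W[...,2]<.085);k[245:]=0;print('knob',W[k].mean(0))
```

```text
[0.49360954 0.32569442 0.22025355] [-3.14109970e+00 -7.40176514e-04 -3.14111249e+00] 0.8002065866844872
disc plane [0.00355165 0.0024232  0.04824489]
px [261 143] [370 239] fit [0.5086 0.3263] diam 0.1379 encl 508.61004638671875 326.3490295410156 138.29226684570312 resid 0.0002
knob [0.50820206 0.32625042 0.07355225]
```

View pics/w4.png

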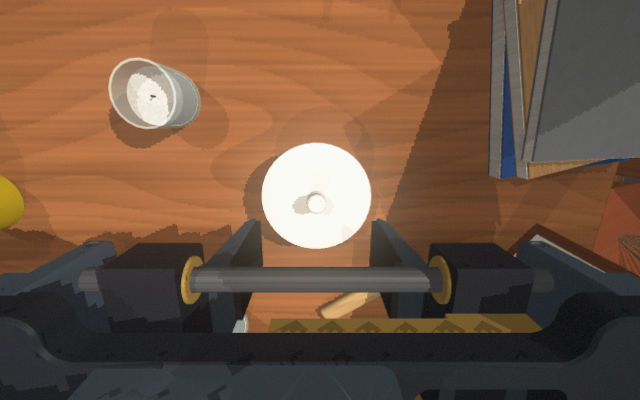

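The lid is seated: disc top at 0.0482 (expected 0.048), level within 0.3°, and centred within 2 mm of the bowl. Now the cap. I translate along −y, then turn 90° clockwise to leave wrist range for unscrewing.

Request:
{"fn": "carry_out", "kwargs": {"increments": [{"tx": -0.1,"ty": -3.9,"tz": 0,"wx": 0,"wy": 0,"wz": 0,"gripper": 0.8},{"tx": -0.1,"ty": -3.9,"tz": 0,"wx": 0,"wy": 0,"wz": 0,"gripper": 0.8},{"tx": -0.1,"ty": -3.9,"tz": 0,"wx": 0,"wy": 0,"wz": 0,"gripper": 0.8},{"tx": -0.1,"ty": -3.9,"tz": 0,"wx": 0,"wy": 0,"wz": 0,"gripper": 0.8},{"tx": -0.1,"ty": -3.9,"tz": 0,"wx": 0,"wy": 0,"wz": 0,"gripper": 0.8},{"tx": -0.1,"ty": -3.9,"tz": 0,"wx": 0,"wy": 0,"wz": 0,"gripper": 0.8},{"tx": -0.1,"ty": -3.9,"tz": 0,"wx": 0,"wy": 0,"wz": 0,"gripper": 0.8},{"tx": -0.1,"ty": -3.9,"tz": 0,"wx": 0,"wy": 0,"wz": 0,"gripper": 0.8}]}}

```text
clock: 8.93
tcp_pos: [0.5014, 0.0119, 0.2197]
orientation: [3.142, -0.002, -3.141]
contact_force: [1.6, 0.6, 0.1]
opening: 0.8
```

Request:
{"fn": "carry_out", "kwargs": {"increments": [{"tx": -0.1,"ty": -3.9,"tz": 0,"wx": 0,"wy": 0,"wz": 0,"gripper": 0.8},{"tx": -0.1,"ty": -3.9,"tz": 0,"wx": 0,"wy": 0,"wz": 0,"gripper": 0.8},{"tx": -0.1,"ty": -3.9,"tz": 0,"wx": 0,"wy": 0,"wz": 0,"gripper": 0.8},{"tx": -0.1,"ty": -3.9,"tz": 0,"wx": 0,"wy": 0,"wz": 0,"gripper": 0.8},{"tx": 0,"ty": -3.9,"tz": 0,"wx": 0,"wy": 0,"wz": 0,"gripper": 0.8},{"tx": 0,"ty": -3.9,"tz": 0,"wx": 0,"wy": 0,"wz": 0,"gripper": 0.8},{"tx": 0,"ty": -3.0,"tz": 0,"wx": 0,"wy": 0,"wz": 0,"gripper": 0.8},{"tx": 0,"ty": 0,"tz": 0,"wx": 0,"wy": 0,"wz": 6.0,"gripper": 0.8}]}}

```text
clock: 9.6
tcp_pos: [0.5058, -0.2547, 0.2195]
orientation: [-3.141, -0.001, 3.037]
contact_force: [-0.1, 0.3, -0.5]
opening: 0.803
```

Request:
{"fn": "carry_out", "kwargs": {"increments": [{"tx": 0,"ty": 0,"tz": 0,"wx": 0,"wy": 0,"wz": 7,"gripper": 0.8},{"tx": 0,"ty": 0,"tz": 0,"wx": 0,"wy": 0,"wz": 7,"gripper": 0.8},{"tx": 0,"ty": 0,"tz": 0,"wx": 0,"wy": 0,"wz": 7,"gripper": 0.8},{"tx": 0,"ty": 0,"tz": 0,"wx": 0,"wy": 0,"wz": 7,"gripper": 0.8},{"tx": 0,"ty": 0,"tz": 0,"wx": 0,"wy": 0,"wz": 7,"gripper": 0.8},{"tx": 0,"ty": 0,"tz": 0,"wx": 0,"wy": 0,"wz": 7,"gripper": 0.8},{"tx": 0,"ty": 0,"tz": 0,"wx": 0,"wy": 0,"wz": 7,"gripper": 0.8},{"tx": 0,"ty": 0,"tz": 0,"wx": 0,"wy": 0,"wz": 7,"gripper": 0.8}]}}

```text
clock: 10.27
tcp_pos: [0.5057, -0.2502, 0.2193]
orientation: [-3.14, -0.002, 2.053]
contact_force: [0.5, 0.1, 0.0]
opening: 0.8
```

Request:
{"fn": "carry_out", "kwargs": {"increments": [{"tx": 0,"ty": 0,"tz": 0,"wx": 0,"wy": 0,"wz": 7,"gripper": 0.8},{"tx": 0,"ty": 0,"tz": 0,"wx": 0,"wy": 0,"wz": 7,"gripper": 0.8},{"tx": 0,"ty": 0,"tz": 0,"wx": 0,"wy": 0,"wz": 7,"gripper": 0.8},{"tx": 0,"ty": 0,"tz": 0,"wx": 0,"wy": 0,"wz": 7,"gripper": 0.8},{"tx": 0,"ty": 0,"tz": 0,"wx": 0,"wy": 0,"wz": 0,"gripper": 0.8},{"tx": 0,"ty": 0,"tz": 0,"wx": 0,"wy": 0,"wz": 0,"gripper": 0.8}]}}

```text
clock: 10.77
tcp_pos: [0.5058, -0.2501, 0.2197]
orientation: [-3.14, -0.001, 1.575]
contact_force: [0.4, -0.7, -0.7]
opening: 0.797
```

Run:
```python
from h import *
import pickle
c=cam('wrist'); pickle.dump(c,open('w5.pkl','wb'));cv2.imwrite('pics/w5.png',c['image']); s=monitor.state(); print(s['tcp_pos'],s['orientation'],s['joints'],s['opening'],c['o'])
H=cv2.cvtColor(c['image'],cv2.COLOR_BGR2HSV);W=cloud(c); n=np.hypot(W[...,0]-.506,W[...,1]+.261)
d=(n<.05)&(W[...,2]>.118)&(W[...,2]<.132)
print(d.sum()); q=W[d]; print(q.min(0),q.max(0),(q.min(0)+q.max(0))/2,np.median(q[:,2]))
a=np.argwhere(d); rim(c,d,tuple(a[len(a)//2][::-1]),.1235)
```

```text
[ 0.50582965 -0.25010307  0.21995107] [-3.14026058e+00 -7.04834031e-04  1.57534155e+00] [-5.00481073e-01  1.70049010e-01  2.01150012e+00 -3.37190085e-05
  9.61550319e-01 -5.05007451e-01] 0.7977427621396809 [ 0.50615117 -0.17170772  0.38299525]
2057
[ 0.48117707 -0.29131267  0.11814882] [ 0.53368749 -0.23846754  0.12666786] [ 0.50743228 -0.26489011  0.12240834] 0.12427191943661957
px [291 193] [343 243] fit [ 0.5073 -0.2639] diam 0.0525 encl 507.005859375 -263.7806091308594 53.20072555541992 resid 0.0005
```

View pics/w5.png

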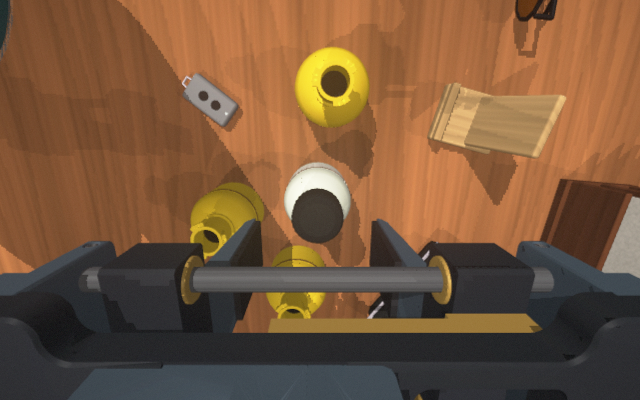

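The black cap is at (317,216), centre (0.507, −0.264), diameter 52.5 mm. The yellow bottles and phone stand are clear of the fingers. I centre and descend.

Request:
{"fn": "carry_out", "kwargs": {"increments": [{"tx": -1.38,"ty": 0.14,"tz": 0,"wx": 0,"wy": 0,"wz": 0,"gripper": 0.8},{"tx": 0,"ty": 0,"tz": 2,"wx": 0,"wy": 0,"wz": 0,"gripper": 0.8},{"tx": 0,"ty": 0,"tz": 2.5,"wx": 0,"wy": 0,"wz": 0,"gripper": 0.8},{"tx": 0,"ty": 0,"tz": 2.5,"wx": 0,"wy": 0,"wz": 0,"gripper": 0.8},{"tx": 0,"ty": 0,"tz": 2,"wx": 0,"wy": 0,"wz": 0,"gripper": 0.8},{"tx": 0,"ty": 0,"tz": 1.2,"wx": 0,"wy": 0,"wz": 0,"gripper": 0.8},{"tx": 0,"ty": 0,"tz": 1,"wx": 0,"wy": 0,"wz": 0,"gripper": 0.8},{"tx": 0,"ty": 0,"tz": 0,"wx": 0,"wy": 0,"wz": 0,"gripper": 0.8}]}}

```text
clock: 11.48
tcp_pos: [0.5069, -0.2639, 0.1073]
orientation: [-3.14, -0.001, 1.572]
contact_force: [0.2, -0.6, -0.7]
opening: 0.803
```

Request:
{"fn": "carry_out", "kwargs": {"increments": [{"tx": 0,"ty": 0,"tz": 0,"wx": 0,"wy": 0,"wz": 0,"gripper": 0.7},{"tx": 0,"ty": 0,"tz": 0,"wx": 0,"wy": 0,"wz": 0,"gripper": 0.6},{"tx": 0,"ty": 0,"tz": 0,"wx": 0,"wy": 0,"wz": 0,"gripper": 0.5},{"tx": 0,"ty": 0,"tz": 0,"wx": 0,"wy": 0,"wz": 0,"gripper": 0.3},{"tx": 0,"ty": 0,"tz": 0,"wx": 0,"wy": 0,"wz": 0,"gripper": 0},{"tx": 0,"ty": 0,"tz": 0,"wx": 0,"wy": 0,"wz": 0,"gripper": 0},{"tx": 0,"ty": 0,"tz": 0,"wx": 0,"wy": 0,"wz": 0,"gripper": 0}]}}

```text
clock: 12.07
tcp_pos: [0.5077, -0.2641, 0.1096]
orientation: [3.141, 0.001, 1.571]
contact_force: [-2.7, -0.9, 6.2]
opening: 0.566
```

Gripped at 51.5 mm. Now I press down in small steps.

Request:
{"fn": "carry_out", "kwargs": {"increments": [{"tx": 0,"ty": 0,"tz": 0.15,"wx": 0,"wy": 0,"wz": 0,"gripper": 0},{"tx": 0,"ty": 0,"tz": 0.15,"wx": 0,"wy": 0,"wz": 0,"gripper": 0},{"tx": 0,"ty": 0,"tz": 0.1,"wx": 0,"wy": 0,"wz": 0,"gripper": 0},{"tx": 0,"ty": 0,"tz": 0,"wx": 0,"wy": 0,"wz": 0,"gripper": 0},{"tx": 0,"ty": 0,"tz": 0,"wx": 0,"wy": 0,"wz": 0,"gripper": 0}]}}

```text
clock: 12.48
tcp_pos: [0.5078, -0.2642, 0.1058]
orientation: [3.141, 0.001, 1.571]
contact_force: [-4.5, -0.3, 10.5]
opening: 0.573
```

Request:
{"fn": "carry_out", "kwargs": {"increments": [{"tx": 0,"ty": 0,"tz": 0.1,"wx": 0,"wy": 0,"wz": 0,"gripper": 0},{"tx": 0,"ty": 0,"tz": 0.1,"wx": 0,"wy": 0,"wz": 0,"gripper": 0},{"tx": 0,"ty": 0,"tz": 0,"wx": 0,"wy": 0,"wz": 0,"gripper": 0},{"tx": 0,"ty": 0,"tz": 0,"wx": 0,"wy": 0,"wz": 0,"gripper": 0}]}}

```text
clock: 12.82
tcp_pos: [0.508, -0.2643, 0.1044]
orientation: [3.141, 0.001, 1.571]
contact_force: [-7.7, 1.4, 19.7]
opening: 0.569
```

At the bottom stop (19.7 N). I turn anticlockwise, trimming the side load a little.

Request:
{"fn": "carry_out", "kwargs": {"increments": [{"tx": 0,"ty": -0.08,"tz": 0,"wx": 0,"wy": 0,"wz": 0,"gripper": 0},{"tx": 0,"ty": 0,"tz": 0,"wx": 0,"wy": 0,"wz": -2,"gripper": 0},{"tx": 0,"ty": 0,"tz": 0,"wx": 0,"wy": 0,"wz": -4,"gripper": 0},{"tx": 0,"ty": 0,"tz": 0,"wx": 0,"wy": 0,"wz": -4,"gripper": 0},{"tx": 0,"ty": 0,"tz": 0,"wx": 0,"wy": 0,"wz": -4,"gripper": 0},{"tx": 0,"ty": 0,"tz": 0,"wx": 0,"wy": 0,"wz": 0,"gripper": 0}]}}

```text
clock: 13.32
tcp_pos: [0.5078, -0.2645, 0.1044]
orientation: [3.14, 0.002, 1.82]
contact_force: [-0.8, 1.3, 13.1]
opening: 0.57
```

Request:
{"fn": "carry_out", "kwargs": {"increments": [{"tx": 0,"ty": 0,"tz": 0.05,"wx": 0,"wy": 0,"wz": -5,"gripper": 0},{"tx": 0,"ty": 0,"tz": 0,"wx": 0,"wy": 0,"wz": -6,"gripper": 0},{"tx": 0,"ty": 0,"tz": 0,"wx": 0,"wy": 0,"wz": -6,"gripper": 0},{"tx": 0,"ty": 0,"tz": 0,"wx": 0,"wy": 0,"wz": -6,"gripper": 0},{"tx": 0,"ty": 0,"tz": 0,"wx": 0,"wy": 0,"wz": -6,"gripper": 0},{"tx": 0,"ty": 0,"tz": 0,"wx": 0,"wy": 0,"wz": 0,"gripper": 0},{"tx": 0,"ty": 0,"tz": 0,"wx": 0,"wy": 0,"wz": 0,"gripper": 0}]}}

```text
clock: 13.9
tcp_pos: [0.5079, -0.2644, 0.1042]
orientation: [3.141, 0.003, 2.322]
contact_force: [-3.5, 3.3, 19.6]
opening: 0.571
```

```bash
python3 -c "
from h import *
s=monitor.state();print(s['tcp_pos'],s['orientation'],s['contact_force'],s['ft_torque'],s['joints'][5])"
```

```text
[ 0.50788001 -0.26443654  0.10423375] [3.14076730e+00 2.52193179e-03 2.32248833e+00] [-3.46542322  3.28381599 19.61924602] [0.49652831 0.65850535 0.12480837] -1.2725134767065283
```

43° turned and still pressed. I continue to about 62°.

Request:
{"fn": "carry_out", "kwargs": {"increments": [{"tx": 0,"ty": 0,"tz": 0,"wx": 0,"wy": 0,"wz": -6,"gripper": 0},{"tx": 0,"ty": 0,"tz": 0,"wx": 0,"wy": 0,"wz": -6,"gripper": 0},{"tx": 0,"ty": 0,"tz": 0,"wx": 0,"wy": 0,"wz": -5,"gripper": 0},{"tx": 0,"ty": 0,"tz": 0,"wx": 0,"wy": 0,"wz": 0,"gripper": 0},{"tx": 0,"ty": 0,"tz": -0.2,"wx": 0,"wy": 0,"wz": 0,"gripper": 0},{"tx": 0,"ty": 0,"tz": -0.2,"wx": 0,"wy": 0,"wz": 0,"gripper": 0},{"tx": 0,"ty": 0,"tz": -0.2,"wx": 0,"wy": 0,"wz": 0,"gripper": 0},{"tx": 0,"ty": 0,"tz": 0,"wx": 0,"wy": 0,"wz": 0,"gripper": 0}]}}

```text
clock: 14.57
tcp_pos: [0.5074, -0.2643, 0.1095]
orientation: [-3.142, 0.002, 2.618]
contact_force: [-0.2, -0.6, 7.5]
opening: 0.571
```

Request:
{"fn": "carry_out", "kwargs": {"increments": [{"tx": 0,"ty": 0,"tz": -0.2,"wx": 0,"wy": 0,"wz": 0,"gripper": 0},{"tx": 0,"ty": 0,"tz": -0.2,"wx": 0,"wy": 0,"wz": 0,"gripper": 0},{"tx": 0,"ty": 0,"tz": -0.1,"wx": 0,"wy": 0,"wz": 0,"gripper": 0},{"tx": 0,"ty": 0,"tz": 0,"wx": 0,"wy": 0,"wz": 0,"gripper": 0},{"tx": 0,"ty": 0,"tz": 0,"wx": 0,"wy": 0,"wz": 0,"gripper": 0}]}}

```text
clock: 14.98
tcp_pos: [0.5066, -0.2638, 0.1133]
orientation: [3.142, -0.0, 2.618]
contact_force: [0.0, -0.3, -0.3]
opening: 0.568
```

The force is −0.3 N, the cap's weight alone, so the cap is free of the hooks. I lift 7.3 cm straight up.

Request:
{"fn": "carry_out", "kwargs": {"increments": [{"tx": 0,"ty": 0,"tz": -0.5,"wx": 0,"wy": 0,"wz": 0,"gripper": 0},{"tx": 0,"ty": 0,"tz": -0.8,"wx": 0,"wy": 0,"wz": 0,"gripper": 0},{"tx": 0,"ty": 0,"tz": -1.5,"wx": 0,"wy": 0,"wz": 0,"gripper": 0},{"tx": 0,"ty": 0,"tz": -1.5,"wx": 0,"wy": 0,"wz": 0,"gripper": 0},{"tx": 0,"ty": 0,"tz": -1.5,"wx": 0,"wy": 0,"wz": 0,"gripper": 0},{"tx": 0,"ty": 0,"tz": -1,"wx": 0,"wy": 0,"wz": 0,"gripper": 0},{"tx": 0,"ty": 0,"tz": -0.5,"wx": 0,"wy": 0,"wz": 0,"gripper": 0},{"tx": 0,"ty": 0,"tz": 0,"wx": 0,"wy": 0,"wz": 0,"gripper": 0}]}}

```text
clock: 15.65
tcp_pos: [0.5071, -0.2641, 0.1876]
orientation: [-3.142, 0.002, 2.618]
contact_force: [1.2, 0.1, -0.3]
opening: 0.569
```

Request:
{"fn": "carry_out", "kwargs": {"increments": [{"tx": 0,"ty": 0,"tz": 0,"wx": 0,"wy": 0,"wz": 0,"gripper": 0},{"tx": 0,"ty": 0,"tz": 0,"wx": 0,"wy": 0,"wz": 0,"gripper": 0},{"tx": 0,"ty": 0,"tz": 0,"wx": 0,"wy": 0,"wz": 0,"gripper": 0},{"tx": 0,"ty": 0,"tz": 0,"wx": 0,"wy": 0,"wz": 0,"gripper": 0},{"tx": 0,"ty": 0,"tz": 0,"wx": 0,"wy": 0,"wz": 0,"gripper": 0}]}}

```text
clock: 16.07
tcp_pos: [0.5065, -0.2638, 0.1859]
orientation: [3.142, -0.001, 2.618]
contact_force: [-0.8, -0.5, -1.6]
opening: 0.568
```

Run:
```python
from h import *
import pickle
s=monitor.state();print(s['tcp_pos'],s['orientation'],s['contact_force'],s['opening'])
c=cam('scene'); t=cam('top'); pickle.dump((c,t),open('end.pkl','wb'))
u=cv2.resize(c['image'][90:290,110:470],None,fx=2.1,fy=2.1,interpolation=2); cv2.imwrite('pics/end.png',u)
W=cloud(c);H=cv2.cvtColor(c['image'],cv2.COLOR_BGR2HSV)
n=np.hypot(W[...,0]-.507,W[...,1]+.264)
b=(n<.05)&(H[...,1]<60)&(H[...,2]>110)&(W[...,2]>.02)&(W[...,2]<.13); q=W[b]; print('bottle',len(q),q.max(0),q.min(0))
n=np.hypot(W[...,0]-.509,W[...,1]-.325); l=(n<.065)&(n>.02)&(W[...,2]>.04)&(W[...,2]<.06);q=W[l];print('lid',len(q),np.linalg.lstsq(np.c_[q[:,:2]-[.509,.325],np.ones(len(q))],q[:,2],rcond=None)[0])
S=pickle.load(open('s.pkl','rb')); d=np.abs(cv2.absdiff(S['top']['image'],t['image']).astype(int)).max(2)>60
for nme,(x,y) in dict(jar=(246,135),remote=(376,291),stand=(388,150),sung=(322,135),candle=(256,281),brush=(158,167),case=(483,176)).items(): print(nme,d[y-22:y+22,x-22:x+22].mean().round(3))
```

```text
[ 0.50652306 -0.26378565  0.18588114] [ 3.14157737e+00 -7.23390607e-04  2.61809929e+00] [-0.80270319 -0.46567736 -1.6319462 ] 0.5680534748908252
bottle 989 [ 0.55060811 -0.22519119  0.11967692] [ 0.47966391 -0.30582213  0.02001453]
lid 866 [-0.01104986  0.00220093  0.050894  ]
jar 0.0
remote 0.48
stand 0.0
sung 0.0
candle 0.518
brush 0.0
case 0.393
```

View pics/end.png

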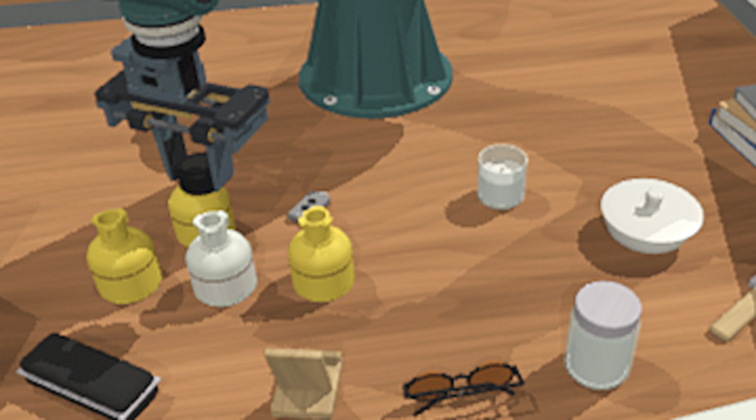

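The white bottle stands open at (221,260), and the cap is held level above it at (200,175). The lid sits on the bowl at (651,212), and the bystanders appear in place. The top-view differences at the remote, candle and case are probably the arm or its shadow, since the tool never came near them.

```bash
python3 -c "
from cell import arm; print(arm.hand_in())"
```

```text
the job is handed in; nothing more can be done
None
```

I seated the lid on the bowl and let go of it. Then I pressed the cap to its stop, turned it about 60° anticlockwise while pressed, lifted it off and handed the job in at about 16 s. `hand_in` gives no verdict, so the result is not confirmed.

- **Lid:** In the wrist view its disc top was at 48.2 mm (48 mm expected), level within 0.3° and about 1.5 mm off the bowl's centre. At the end, the coarser scene camera gave 50.9 mm and 0.6° of tilt. I put that 2.7 mm difference down to depth and calibration error.
- **Cap:** It is held level at a 51.7 mm jaw opening. By my estimate from the tool height, its lower edge is about 60 mm above the mouth and within a few mm of the bottle's axis.
- **Bottle:** It is standing, by eye in the last picture; I did not measure its tilt.
- **Bystanders:** A before/after comparison of the top view showed no change at the jar, stand, sunglasses and brush. It did flag the remote, candle and glasses case, probably because of the arm and its shadow. All three looked in place in the last scene picture, but I did not measure them.
- **Refused moves:** My first two move calls were refused as invalid input, probably because rows need every key. Nothing moved.

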